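Build a sieve stack on the shaker

ROBOT

A 6-joint arm with a two-finger parallel gripper is mounted at the origin on a cart in front of the work surface, level with it; the furniture and walls round the work are solid. World frame = base frame: x ahead of the robot, y to its left, z up, the work surface at z = 0. Lengths are in m, angles in rad, forces in N, time in s.
With the tool pointing down it reaches from about 0.425 to 0.95 m from the base axis. Payload 3.5 kg.
Tool frame: the origin (TCP) lies on the centre line of the jaws, within the pads' length; the fingertips stand manip.finger_overhang ahead of it and the grasp point (between the pads) lies 8 mm behind it (manip.finger_overhang is the distance from the TCP to the fingertips, in m); z points along the fingers, y is the line along which they close (so a half turn about z gives the same grasp; the last joint's range is limited). The gripper opens to 85 mm and grips with 20 to 120 N. Pads are 22 mm wide; open, the fingers measure 114 mm over their backs; the gripper's body (76 mm by 85 mm) begins 54 mm behind the grasp point. The pads swing forward as they close: fully open they stand 13 mm farther back than shut.
Start: joints at [-1.388, 0.286, 1.577, -0, 1.279, -0.15], TCP at [0.221, -0.638, 0.242] pointing down, gripper open.
Joint ranges: [-2.77, 2.77], [-0.9, 2.22], [0.21, 2.48], [-1.53, 4.67], [0.24, 2.81], [-2.84, 2.84]. Speed limits (rad/s): [2.79, 2.79, 3.14, 3.14, 3.14, 3.14].

INTERFACE

Orientations are given as a unit quaternion [x, y, z, w].
In Python, from cell import manip, snapshot, job_done gives the robot as it stands.
- The arm moves only by the tool carry_out, never from a script. Its argument "increments" is a list of rows, each a list of 2 entries, a list of its own where there are three numbers: the shift along the tool's x, y, z in cm, then the turn about the tool's z in degrees. In form: [[[tx, ty, tz], yaw], ...]. A call has 1 to 12 rows; each row is the pose to reach, as a shift and turn from the pose commanded when the call began, along the tool's axes at that moment; what a row does not reach only later rows make up. A row lasts 1/12 s, in which the tool goes at most 41.7 mm and 7.16 degrees, less where a joint would pass 70% of its speed; a pose out of reach is approached as far as the arm can. A call with a gripper value outside its range is refused whole. "jaw" is the opening, from 0 (shut) to 1 (fully open), set as the call begins (left out, the last holds). The fingers move at their own pace and stop on an object; "force" is the grip in N (left out, the last holds). Time passes only in rows, so rows that repeat a pose let the fingers close. It gives the time, the measured TCP pose, the force, the opening and the grip force at its end, in the units of the state.
- manip.read_state(): the state, without advancing time (a new reading comes with each control period).
- snapshot(name): name is "scene" or "top" or "wrist"; returns a dict with "image" (480x640x3 uint8, red, green, blue), "intrinsics" (3x3 intrinsics, pixels), "distortion" ([k1, k2, p1, p2, k3] as OpenCV has them; the pictures are not rectified), "T" (4x4, takes a point from camera to world coordinates). Camera axes: x right, y up, looking along -z (the intrinsics and any distortion apply to the point x, -y, -z); pixel columns grow to the right and rows downward; lengths in m; the calibration is good to about 2 mm. A picture is of the moment at which its call begins. There is no depth.
- job_done(): hands the job in; it is judged then, once.
The state is a dict: "time_s": time; "q": joint angles; "qd": joint speeds; "joint_torque": joint torques, N m; "ee_pos": TCP position; "orientation": TCP orientation; "wrist_force": force on the tool from outside, world axes, zero at the start; "moment": the same for the moment, N m; "width": finger opening in m; "grasp_force": force on a finger pad.
Only numpy, scipy, OpenCV 4.12 (cv2) and the standard library are available. Lean on these libraries where they do the work, as an engineer would, in place of code of your own. Each camera call takes 0.05 s, during which the arm holds its last target. There are 200 camera calls.

TASK

Build the sieve stack on the receiving pan of the small black sieve shaker, one piece at a time from the bottom: the blue-rimmed sieve into the pan, the yellow-rimmed one on it, the red-rimmed one on that, and the black-knobbed lid on top. Every piece must sit fully home and upright in the one below and be let go. Leave the green-rimmed sieve, the timer and the beaker where they are.

Things in the scene. Friction and masses are not known exactly. Their poses are not given: they have to be found in the camera images.
- sieve_blue_centre (a point): loose round steel test sieve, blue rim, fine mesh, 38 mm high, 0.08-0.16 kg. Frame 60 mm across (8 to 38 mm above its underside), bore 54 mm. Below it an 8 mm spigot, 51 mm tapering to 47 mm, that drops into the bore of the piece below until the frame rests on that rim: each seated sieve adds 30 mm. Point: centre, 19 mm above its underside; z up; yaw free
- sieve_yellow_centre (a point): loose round steel test sieve, yellow rim, medium mesh, 38 mm high, 0.08-0.16 kg. Frame 60 mm across (8 to 38 mm above its underside), bore 54 mm. Below it an 8 mm spigot, 51 mm tapering to 47 mm, that drops into the bore of the piece below until the frame rests on that rim: each seated sieve adds 30 mm. Point: centre, 19 mm above its underside; z up; yaw free
- sieve_red_centre (a point): loose round steel test sieve, red rim, coarse mesh, 38 mm high, 0.08-0.16 kg. Frame 60 mm across (8 to 38 mm above its underside), bore 54 mm. Below it an 8 mm spigot, 51 mm tapering to 47 mm, that drops into the bore of the piece below until the frame rests on that rim: each seated sieve adds 30 mm. Point: centre, 19 mm above its underside; z up; yaw free
- lid_centre (a point): loose steel lid with an upright black knob, 46 mm high, 0.08-0.16 kg: spigot as on the sieves (0 to 8 mm above its underside), disc 60 mm across (8 to 16 mm), round knob 24 mm across (16 to 46 mm) to hold it by. This point is its centre, 23 mm above its underside; z up along the axis; yaw free
- pan_rim (a point): the sieve shaker, fixed to the bench: black round housing 90 mm across and 30 mm high with a small grey knob on its flank (reaching 51 mm from the axis), and on it, fixed, an open steel pan of 60 mm outer diameter and 54 mm bore, 16 mm deep. This point is the centre of the pan's mouth, level with its rim, 56 mm above the bench; z up
- sieve_green_centre (a point): loose sieve of the same shape and size with a green rim, extra fine mesh; its centre, 19 mm above its underside. Not wanted here: leave it alone
- timer_centre (a point): loose white lab timer with three keys, 74 x 66 x 19 mm, lying flat; its centre. Leave it alone. Behind it and to the right stands a large grey water bath, solid and up to about 0.35 m high, between the robot's start and the sieves: go over or around it
- beaker_centre (a point): loose empty clear glass beaker, 75 mm across, 95 mm high; its centre, half-way up. Leave it alone

How it is judged:
On the way, in this order (a step that is already met when the one before it is completed fails the run):
1. the blue (fine) sieve sits home in the pan and is let go (z of sieve_blue_centre in the frame of pan_rim between 0.008 and 0.013 m and horizontal distance between sieve_blue_centre and pan_rim below 0.005 m and angle between sieve_blue_centre's own z axis and vertical below 0.06 rad and contact force between the fingers and anything else below 0.2 N), for 0.2 s.
2. the yellow (medium) sieve sits home in the blue (fine) sieve and is let go (all of step 1 and z of sieve_yellow_centre in the frame of sieve_blue_centre between 0.027 and 0.032 m and horizontal distance between sieve_yellow_centre and sieve_blue_centre below 0.005 m and angle between sieve_yellow_centre's own z axis and vertical below 0.06 rad), for 0.2 s.
3. the red (coarse) sieve sits home in the yellow (medium) sieve and is let go (all of step 2 and z of sieve_red_centre in the frame of sieve_yellow_centre between 0.027 and 0.032 m and horizontal distance between sieve_red_centre and sieve_yellow_centre below 0.005 m and angle between sieve_red_centre's own z axis and vertical below 0.06 rad), for 0.2 s.
4. the lid sits home in the red (coarse) sieve and is let go (all of step 3 and z of lid_centre in the frame of sieve_red_centre between 0.031 and 0.036 m and horizontal distance between lid_centre and sieve_red_centre below 0.005 m and angle between lid_centre's own z axis and vertical below 0.06 rad), for 0.2 s.
At the end, for the whole second after the job is handed in: On the shaker's pan stand, from the bottom, the blue, yellow and red sieves and the lid, at rest and released: each within 5 mm of the axis of the one below, at its seated height (+2 / -3 mm) and within 0.06 rad of upright (z of sieve_blue_centre in the frame of pan_rim between 0.008 and 0.013 m and horizontal distance between sieve_blue_centre and pan_rim below 0.005 m and angle between each of sieve_blue_centre, sieve_yellow_centre, sieve_red_centre, lid_centre's own z axis and vertical below 0.06 rad and z of sieve_yellow_centre in the frame of sieve_blue_centre between 0.027 and 0.032 m and horizontal distance between sieve_yellow_centre and sieve_blue_centre below 0.005 m and z of sieve_red_centre in the frame of sieve_yellow_centre between 0.027 and 0.032 m and horizontal distance between sieve_red_centre and sieve_yellow_centre below 0.005 m and z of lid_centre in the frame of sieve_red_centre between 0.031 and 0.036 m and horizontal distance between lid_centre and sieve_red_centre below 0.005 m and linear speed of each of sieve_blue, sieve_yellow, sieve_red, lid below 0.02 m/s); the robot touches nothing.
It fails at once if the green sieve is moved more than 30 mm (distance of sieve_green_centre from where it was at the start of the episode above 0.03 m).
It fails at once if the timer is moved more than 30 mm (distance of timer_centre from where it was at the start of the episode above 0.03 m).
It fails at once if the beaker is moved more than 30 mm (distance of beaker_centre from where it was at the start of the episode above 0.03 m).
It also fails if it takes over 122 s, if anything falls off the work surface, if the arm or the gripper's body presses on something with over 40 N, if the wrist force passes 120 N, or if a joint passes its speed limit or range.

## Working session

There is one attempt and no reset: what is moved stays moved. The work goes in short steps, Python scripts to look and compute and a tool call to move; the robot and the scene stay as the last step left them, time stands still between calls to the robot, and variables do not carry over. Pictures are saved under pics/ and viewed, at most 17 in all, crops included, and the job is handed in when it is done.

Besides the shell and the picture viewer there is one more tool, called after "Emit:" as name([rows], argument=value, ...), one row to a line, values as JSON. carry_out: Moves the arm, as the interface text tells. Its arguments: {"type":"object","properties":{"increments":{"type":"array","items":{"type":"array"}},"jaw":{"type":"number"},"force":{"type":"number"}},"required":["increments"]}

```bash
ls; mkdir -p pics
python3 - <<'E'
from cell import manip, snapshot
import cv2, numpy as np
s=manip.read_state(); print(s, manip.finger_overhang)
for n in("scene","top"):
    d=snapshot(n); cv2.imwrite(f"pics/{n}0.png",d["image"][:,:,::-1]); print(n,d["intrinsics"],d["distortion"],np.round(d["T"],3))
E
```

```text
pics
{'time_s': 0.0, 'q': array([-1.38802391e+00,  2.87225659e-01,  1.57818024e+00, -3.62713740e-06,
        1.27860328e+00, -1.49974835e-01]), 'qd': array([ 9.20968445e-04,  9.66643625e-04, -7.43123410e-04, -5.86298690e-06,
       -1.32567622e-03,  1.07074609e-03]), 'joint_torque': array([-9.48247543e-04, -4.05980694e+01, -2.92626643e+01, -2.24670312e-04,
        5.85403031e-03,  3.34357225e-06]), 'ee_pos': array([ 0.22040932, -0.63733022,  0.24090539]), 'orientation': array([ 9.86190997e-01,  1.65607543e-01, -2.15490481e-05, -1.20807506e-03]), 'wrist_force': array([-0.05759199, -0.01918699, -1.29454978]), 'moment': array([-0.04714847,  0.04551637, -0.01115557]), 'grasp_force': 0.0, 'width': 0.08518187953797515} 0.011
scene [[624.05198436   0.         320.47451744]
 [  0.         624.05198436 239.92087891]
 [  0.           0.           1.        ]] [-0.14235812  0.          0.          0.          0.        ] [[-0.749  0.331 -0.574 -0.153]
 [-0.663 -0.374  0.648  0.964]
 [-0.     0.866  0.5    0.657]
 [ 0.     0.     0.     1.   ]]
top [[515.87119929   0.         314.16661046]
 [  0.         515.87119929 241.56268734]
 [  0.           0.           1.        ]] [0.02822386 0.         0.         0.         0.        ] [[-0.013  0.995 -0.103  0.382]
 [-1.    -0.014 -0.009  0.178]
 [-0.011  0.103  0.995  1.231]
 [ 0.     0.     0.     1.   ]]
```

View pics/scene0.png

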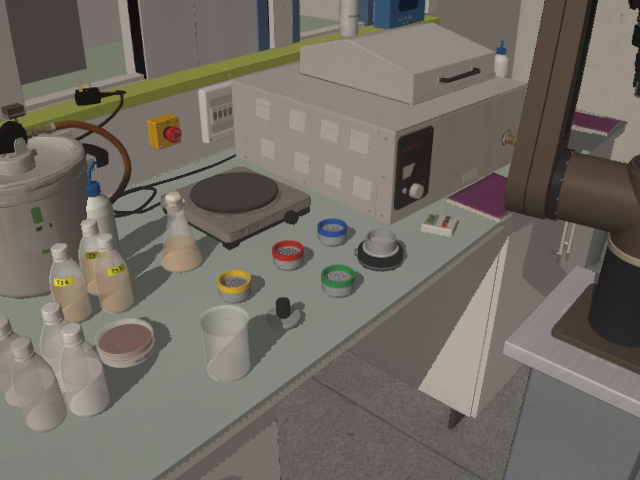

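View pics/top0.png

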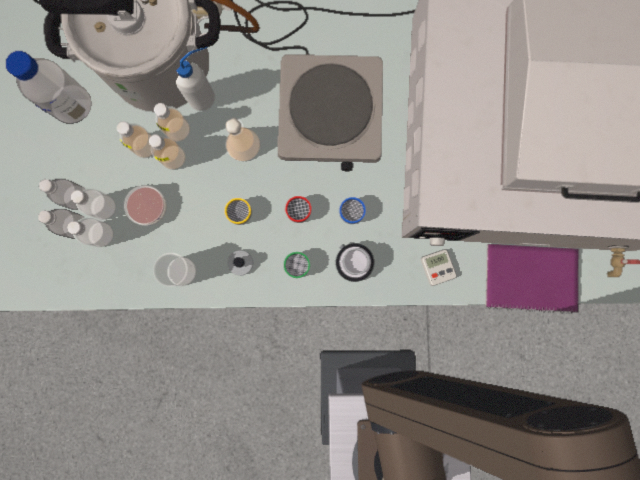

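The top view shows blue at (352,210), red (298,209), yellow (238,211), green (297,264), the pan (355,262), the lid knob (239,262), the beaker (175,269) and the timer (439,267). The scene view shows the same layout, with the bath between the arm's start and the sieves.

```bash
cat > h.py <<'E'
from cell import manip, snapshot
import cv2, numpy as np
from scipy.spatial.transform import Rotation as R
def ray(d,uv,z):
    p=cv2.undistortPoints(np.array([[uv]],float),d["intrinsics"],np.array(d["distortion"]))[0,0]
    v=d["T"][:3,:3]@np.array([p[0],-p[1],-1.]); c=d["T"][:3,3]
    return c+v*(z-c[2])/v[2]
def proj(d,P):
    c=np.linalg.inv(d["T"])@np.append(P,1); q=np.array([[c[0],-c[1],-c[2]]])
    return cv2.projectPoints(q,np.zeros(3),np.zeros(3),d["intrinsics"],np.array(d["distortion"]))[0].ravel()
HUE=dict(blue=(105,128),yellow=(18,32),red=(172,6),green=(50,80))
def mask(img,c,smin=130,vmin=50):
    h=cv2.cvtColor(img,cv2.COLOR_RGB2HSV); lo,hi=HUE[c]; H=h[...,0]
    m=((H>=lo)&(H<=hi)) if lo<hi else ((H>=lo)|(H<=hi))
    return (m&(h[...,1]>smin)&(h[...,2]>vmin)).astype(np.uint8)
def hull_ring(d,c,z,roi=None,smin=130):
    """rim centre: hull of the coloured pixels cast on plane z, min enclosing circle"""
    m=mask(d["image"],c,smin)
    if roi:
        k=np.zeros_like(m);u0,v0,u1,v1=roi;k[v0:v1,u0:u1]=1;m*=k
    cs,_=cv2.findContours(m,cv2.RETR_EXTERNAL,cv2.CHAIN_APPROX_NONE)
    pts=np.vstack([x for x in cs if len(x)>6])[:,0]
    P=np.array([ray(d,p,z)[:2] for p in pts],np.float32)
    (x,y),r=cv2.minEnclosingCircle(P); e=cv2.fitEllipse(cv2.convexHull(P)*1000)
    return (x,y,r),e
def tool(s=None):
    s=s or manip.read_state(); return np.array(s["ee_pos"]),R.from_quat(s["orientation"])
E
python3 - <<'E'
from h import *
d=snapshot("top"); e=snapshot("scene")
for c in HUE:
    (x,y,r),el=hull_ring(d,c,.038,(200,180,400,290)); print("top",c,np.round([x,y,r],4),np.round(el[0],1),np.round(el[1],1))
    (x,y,r),el=hull_ring(e,c,.038,(200,200,370,310)); print("scn",c,np.round([x,y,r],4),np.round(el[0],1),np.round(el[1],1))
big=lambda im,u0,v0,u1,v1,f:cv2.resize(im[v0:v1,u0:u1,::-1],None,fx=f,fy=f,interpolation=cv2.INTER_CUBIC)
a=big(d["image"],220,235,400,295,4); b=big(e["image"],260,220,420,340,3); 
cv2.imwrite("pics/c1.png",np.vstack([a,np.pad(b[:360],((0,0),(0,a.shape[1]-b.shape[1]),(0,0)))]))
E
```

```text
top blue [0.5788 0.1    0.0306] [578.2  99.8] [57.  60.2]
scn blue [0.576  0.1062 0.0374] [576.3 106. ] [61.5 75.2]
top yellow [0.581  0.3681 0.0308] [581.  367.6] [59.8 61.2]
scn yellow [0.5782 0.3741 0.0379] [577.8 373.7] [61.6 76.2]
top red [0.5833 0.2265 0.0305] [583.4 225.8] [58.3 60.8]
scn red [0.5805 0.2326 0.0378] [581.  232.9] [60.6 78.2]
top green [0.4527 0.2309 0.0288] [453.1 230.7] [55.2 56.8]
scn green [0.4492 0.2368 0.0357] [449.7 237.3] [60.5 70.1]
```

View pics/c1.png

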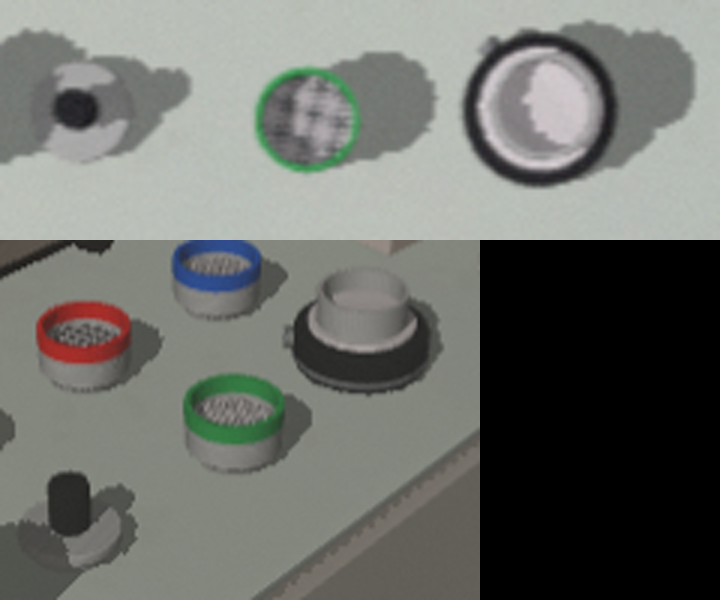

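The lid knob's top is near (239,262) in the top view, and the housing ring is centred near (355,262). I'll rise first and turn so the jaws close along world x.

Emit:
carry_out([
  [[0, 0, -21], 0],
  [[0, 0, -21], -20],
  [[0, 0, -21], -40],
  [[0, 0, -21], -71],
  [[0, 0, -21], -71],
  [[0, 0, -21], -71],
  [[0, 0, -21], -71],
  [[0, 0, -21], -71],
  [[0, 0, -21], -71],
  [[0, 0, -21], -71],
  [[0, 0, -21], -71],
  [[0, 0, -21], -71],
], jaw=1)

```text
time_s: 1.2
ee_pos: [0.2205, -0.6379, 0.4519]
orientation: [0.706, 0.708, 0.0, -0.0]
wrist_force: [0.3, 0.1, 0.2]
width: 0.0853
grasp_force: 0.0
```

Run:
```python
from h import *
p,r=tool(); print(p,r.as_matrix().round(3),manip.read_state()["q"])
d=snapshot("top"); im=d["image"]
def el(mk,roi,z):
    k=np.zeros_like(mk);u0,v0,u1,v1=roi;k[v0:v1,u0:u1]=1
    cs,_=cv2.findContours(mk*k,cv2.RETR_EXTERNAL,cv2.CHAIN_APPROX_NONE)
    c=max(cs,key=cv2.contourArea); P=np.array([ray(d,q,z)[:2] for q in c[:,0]],np.float32)*1000
    return cv2.fitEllipse(cv2.convexHull(P))
dark=(im.max(2)<70).astype(np.uint8)
print("housing",el(dark,(325,235,385,290),.03)); print("knob",el(dark,(225,250,255,275),.046))
```

```text
[ 0.22053953 -0.6378861   0.45191536] [[-0.003  1.    -0.   ]
 [ 1.     0.003  0.001]
 [ 0.001 -0.    -1.   ]] [-1.38797983e+00  2.15890503e-01  1.28891163e+00 -1.36294829e-05
  1.63746364e+00 -1.39112222e+00]
housing ((457.6072692871094, 95.86768341064453), (86.60196685791016, 86.9924545288086), 149.41990661621094)
knob ((460.22357177734375, 363.8511962890625), (19.956491470336914, 26.194726943969727), 173.54690551757812)
```

Emit:
carry_out([
  [[36, 20, 0], 0],
  [[36, 20, 0], 0],
  [[36, 20, 0], 0],
  [[36, 20, 0], 0],
  [[36, 20, 0], 0],
  [[36, 20, 0], 0],
  [[36, 20, 0], 0],
  [[36, 20, 0], 0],
  [[36, 20, 0], 0],
  [[36, 20, 0], 0],
  [[60, 24, 0], 0],
  [[60, 24, 0], 0],
])

```text
time_s: 2.25
ee_pos: [0.434, -0.1937, 0.452]
orientation: [0.708, 0.706, 0.0, -0.0]
wrist_force: [1.1, -0.3, -0.4]
width: 0.0853
grasp_force: 0.0
```

Emit:
carry_out([
  [[20, 4, 0], 0],
  [[34, 8, 0], 0],
  [[34, 8, 0], 0],
  [[34, 8, 0], 0],
  [[34, 8, 0], 0],
  [[34, 8, 0], 0],
  [[34, 8, 0], 0],
  [[34, 8, 0], 0],
  [[34, 8, 0], 0],
  [[34, 8, 0], 0],
  [[34, 8, 0], 0],
  [[34, 8, 0], 0],
])

```text
time_s: 3.25
ee_pos: [0.5132, 0.1439, 0.4523]
orientation: [0.707, 0.707, -0.0, 0.0]
wrist_force: [0.2, 1.2, -0.2]
width: 0.0856
grasp_force: 0.0
```

Run:
```python
from h import *
p,r=tool(); print(p)
d=snapshot("wrist"); cv2.imwrite("pics/w0.png",d["image"][:,:,::-1]); print(np.round(d["T"],3),d["intrinsics"][0,0],d["distortion"])
```

```text
[0.51320202 0.14388581 0.45230561]
[[ 1.    -0.     0.     0.515]
 [ 0.     0.961  0.275  0.213]
 [-0.    -0.275  0.961  0.584]
 [ 0.     0.     0.     1.   ]] 364.0444119843257 [-0.06631885  0.          0.          0.          0.        ]
```

View pics/w0.png

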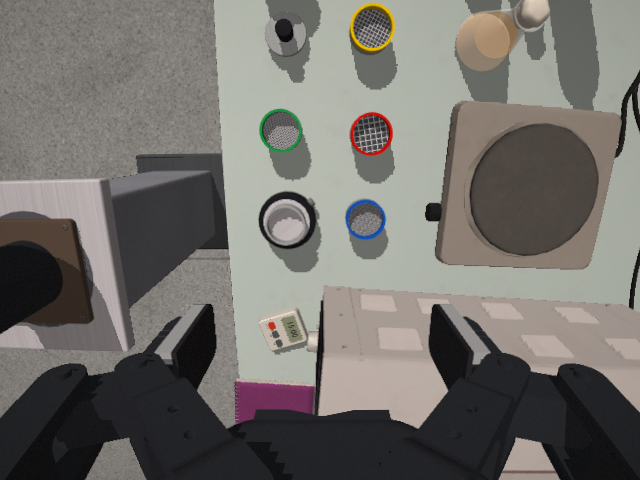

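The wrist view shows all the pieces: blue (366,219), red (371,134), yellow (373,28), green (281,130), the pan (287,222) and the knob (284,28).

```bash
cat >> h.py <<'E'
def dark(d,near,z,rad,thr=70):
    """ellipse of the dark blob round world point near, cast on plane z (mm)"""
    m=(d["image"].max(2)<thr).astype(np.uint8); u,v=proj(d,[near[0],near[1],z]); k=np.zeros_like(m)
    cv2.circle(k,(int(u),int(v)),int(rad),1,-1)
    cs,_=cv2.findContours(m*k,cv2.RETR_EXTERNAL,cv2.CHAIN_APPROX_NONE)
    c=max(cs,key=cv2.contourArea); P=np.array([ray(d,q,z)[:2] for q in c[:,0]],np.float32)*1000
    return cv2.fitEllipse(cv2.convexHull(P))
E
python3 - <<'E'
from h import *
d=snapshot("wrist")
for c in HUE:
    (x,y,r),el=hull_ring(d,c,.038,(250,0,420,290)); print(c,np.round([x,y,r],4),np.round(el[0],1),np.round(el[1],1))
print(dark(d,(.4576,.096),.03,36)); print(dark(d,(.460,.364),.046,16))
E
```

```text
blue [0.5811 0.0991 0.0311] [580.9  99.1] [59.3 61.3]
yellow [0.5825 0.3661 0.0319] [582.8 366.2] [59.9 63.8]
red [0.5856 0.225  0.0308] [585.6 225.2] [60.7 60.9]
green [0.4547 0.2298 0.0304] [454.6 229.9] [59.3 60.2]
((460.6964416503906, 95.62286376953125), (87.51264190673828, 90.82056427001953), 152.70899963378906)
((463.49591064453125, 361.3286437988281), (22.754884719848633, 30.472869873046875), 16.301923751831055)
```

Emit:
carry_out([
  [[-4.5, 6.8, 0], 0],
  [[-4.5, 6.8, 0], 0],
  [[-4.5, 6.8, 0], 0],
  [[-4.5, 6.8, 33], 0],
  [[-4.5, 6.8, 33], 0],
  [[-4.5, 6.8, 33], 0],
  [[-4.5, 6.8, 33], 0],
  [[-4.5, 6.8, 33], 0],
  [[-4.5, 6.8, 33], 0],
  [[-4.5, 6.8, 33], 0],
  [[-4.5, 6.8, 33], 0],
  [[-4.5, 6.8, 33], 0],
])

```text
time_s: 4.35
ee_pos: [0.5749, 0.0983, 0.1131]
orientation: [0.708, 0.707, -0.006, -0.006]
wrist_force: [-2.8, 0.3, -0.9]
width: 0.0855
grasp_force: 0.0
```

Emit:
carry_out([
  [[0, 0, 0], 0],
  [[0, 0, 0], 0],
  [[0, 0, 0], 0],
])

```text
time_s: 4.6
ee_pos: [0.584, 0.0993, 0.1266]
orientation: [0.707, 0.707, 0.003, 0.003]
wrist_force: [-0.4, -0.1, 0.6]
width: 0.0854
grasp_force: 0.0
```

Run:
```python
from h import *
p,r=tool(); print(p)
d=snapshot("wrist"); cv2.imwrite("pics/w1.png",d["image"][:,:,::-1])
(x,y,r),el=hull_ring(d,"blue",.038); print(np.round([x,y,r],4),np.round(el[0],1),np.round(el[1],1))
```

```text
[0.5840162  0.09929223 0.12657258]
[0.5814 0.0992 0.0314] [581.2  99. ] [60.2 62.6]
```

View pics/w1.png

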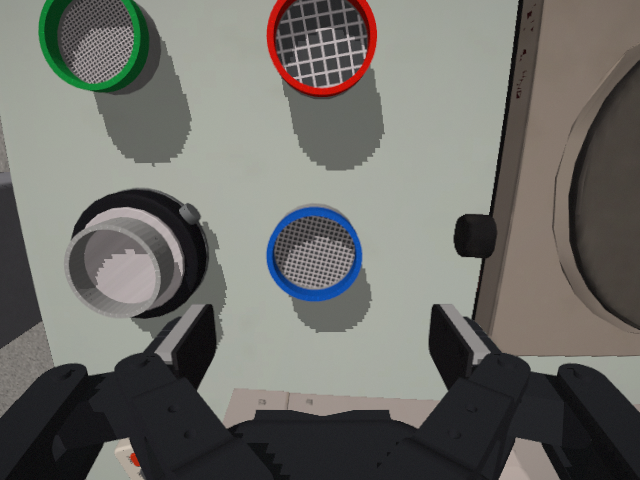

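The blue rim is at (315,254), midway between the pads and a few mm to their left. I'll centre on it and descend.

Emit:
carry_out([
  [[0, -0.2, 0], 0],
  [[0, -0.2, 4], 0],
  [[0, -0.2, 7], 0],
  [[0, -0.2, 9], 0],
  [[0, -0.2, 10], 0],
  [[0, -0.2, 10], 0],
  [[0, -0.2, 10], 0],
  [[0, -0.2, 10], 0],
])

```text
time_s: 5.32
ee_pos: [0.5812, 0.0997, 0.0246]
orientation: [0.707, 0.708, 0.001, 0.001]
wrist_force: [-0.5, -0.4, 0.1]
width: 0.0856
grasp_force: 0.0
```

Run:
```python
from h import *
print(tool()[0],manip.read_state()["wrist_force"])
```

```text
[0.58118254 0.09974314 0.02462674] [-0.54089048 -0.41159078  0.14296645]
```

Emit:
carry_out([
  [[0, 0, 0.2], 0],
  [[0, 0, 0.2], 0],
  [[0, 0, 0.2], 0],
  [[0, 0, 0.2], 0],
  [[0, 0, 0.2], 0],
  [[0, 0, 0.2], 0],
  [[0, 0, 0.2], 0],
  [[0, 0, 0.2], 0],
  [[0, 0, 0.2], 0],
  [[0, 0, 0.2], 0],
], jaw=0.4, force=40)

```text
time_s: 6.15
ee_pos: [0.5808, 0.0997, 0.0222]
orientation: [0.707, 0.708, 0.001, 0.001]
wrist_force: [-1.9, -0.3, 5.6]
width: 0.0593
grasp_force: 43.6
```

Emit:
carry_out([
  [[0, 0, -5], 0],
  [[0, 0, -10], 0],
  [[0, 0, -12], 0],
  [[0, 0, -12], 0],
  [[0, 0, -12], 0],
  [[0, 0, -12], 0],
  [[0, 0, -12], 0],
  [[0, 0, -12], 0],
  [[0, 0, -12], 0],
])

```text
time_s: 6.9
ee_pos: [0.5782, 0.0997, 0.1383]
orientation: [0.707, 0.708, -0.001, -0.001]
wrist_force: [-0.4, 0.1, -1.2]
width: 0.0592
grasp_force: 44.0
```

Run:
```python
from h import *
p,r=tool(); s=manip.read_state(); print(p,s["wrist_force"],s["width"],s["grasp_force"])
d=snapshot("wrist"); cv2.imwrite("pics/w2.png",d["image"][:,:,::-1])
(x,y,r),el=hull_ring(d,"blue",p[2]+.018); print(np.round([x,y,r],4),np.round(el[0],1),np.round(el[1],1))
```

```text
[0.57822303 0.0996548  0.13827401] [-0.41780392  0.14598588 -1.18454365] 0.05918342224330628 44.007550083333626
[0.58   0.1011 0.0318] [580.  100.9] [59.1 63.5]
```

View pics/w2.png

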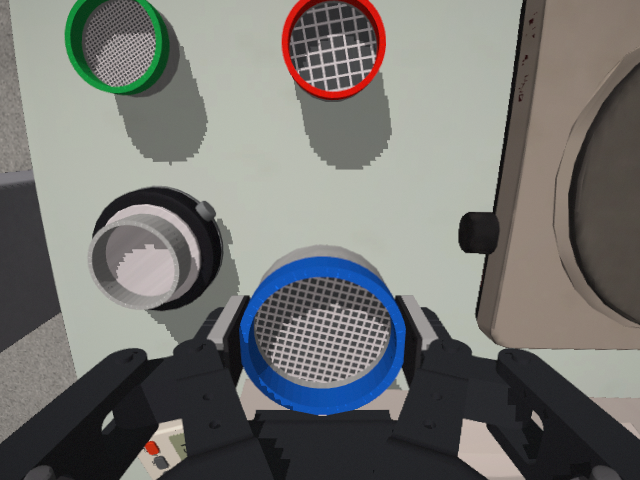

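Blue is gripped evenly and level, with its rim centred at (322,335). The pan mouth is at (139,262). I'll let the arm settle, then measure the pan rim from its edges.

Emit:
carry_out([
  [[0, 0, -2], 0],
  [[0, 0, -2], 0],
  [[0, 0, -2], 0],
  [[0, 0, -2], 0],
  [[0, 0, -2], 0],
  [[0, 0, -2], 0],
])

```text
time_s: 7.45
ee_pos: [0.5788, 0.0996, 0.1593]
orientation: [0.707, 0.707, -0.001, -0.001]
wrist_force: [0.5, 0.2, -0.8]
width: 0.0589
grasp_force: 44.0
```

```bash
cat >> h.py <<'E'
def rimfit(d,c0,z,r0,r1,n=6,lo=40,hi=100):
    """circle through Canny edge points cast on plane z lying r0..r1 from the centre (mm)"""
    g=cv2.cvtColor(d["image"],cv2.COLOR_RGB2GRAY); E=cv2.Canny(g,lo,hi); u,v=proj(d,[*c0,z]); w=130
    ys,xs=np.nonzero(E); k=(abs(xs-u)<w)&(abs(ys-v)<w)
    P=np.array([ray(d,q,z)[:2] for q in zip(xs[k],ys[k])])*1000; c=np.array(c0)*1000.
    for i in range(n):
        rr=np.hypot(*(P-c).T); s=(rr>r0)&(rr<r1); Q=P[s]
        a=np.linalg.lstsq(np.c_[2*Q,np.ones(len(Q))],(Q**2).sum(1),rcond=None)[0]; c=a[:2]
        r=np.sqrt(a[2]+c@c); r0,r1=max(r0,r-2.5+.2*i),min(r1,r+2.5-.2*i)
    return c.round(1),round(r,1),len(Q)
E
python3 - <<'E'
from h import *
p,r=tool(); s=manip.read_state(); print(p,s["q"])
d=snapshot("wrist");t=snapshot("top")
(x,y,r),el=hull_ring(d,"blue",p[2]+.0165); print(np.round([x,y,r],4),np.round(el[0],1),np.round(el[1],1))
for n,k,c0 in(("w",d,(.459,.096)),("t",t,(.457,.096))):
    print(n,"outer",rimfit(k,c0,.056,27,33),"bore",rimfit(k,c0,.056,24,29))
    print(n,"housing",dark(k,c0,.03,70 if n=="w" else 28))
z=lambda im,u,v,w,f:cv2.resize(im[max(v-w,0):v+w,max(u-w,0):u+w,::-1],None,fx=f,fy=f,interpolation=cv2.INTER_CUBIC)
u,v=proj(d,[.459,.096,.05]).astype(int);a=z(d["image"],u,v,66,3);u2,v2=proj(t,[.457,.096,.05]).astype(int);b=z(t["image"],u2,v2,33,6)
print(u,v,u2,v2);cv2.imwrite("pics/c2.png",np.hstack([a,b]))
E
```

```text
[0.5788188  0.0996467  0.15930288] [-2.16680017e-03  1.78083575e-01  1.86480474e+00  3.05178140e-06
  1.10031843e+00 -3.27427762e-03]
[0.5806 0.1002 0.0322] [580.6 100.1] [59.9 64.3]
w outer (array([459.4,  94.1]), np.float64(30.0), 328) bore (array([459.4,  94. ]), np.float64(27.0), 273)
w housing ((462.89105224609375, 95.9504623413086), (86.66436004638672, 100.16387176513672), 124.32868194580078)
t outer (array([0., 0.]), np.float64(0.0), 0) bore (array([0., 0.]), np.float64(0.0), 0)
t housing ((458.1118469238281, 132.40296936035156), (12.302568435668945, 42.00822448730469), 87.11852264404297)
149 251 355 261
```

View pics/c2.png

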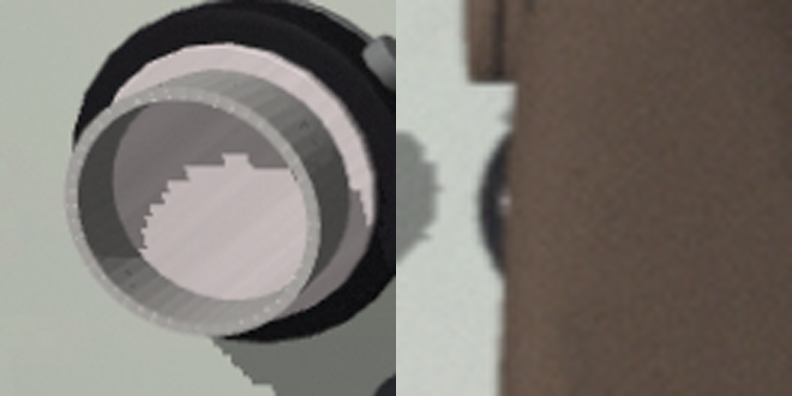

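The pan's mouth fits cleanly: radii 30.0 and 27.0 mm, centre (0.4594, 0.0941) in the wrist camera's frame. In the crop the top view is blocked by the arm. I'll measure the held rim the same way.

Run:
```python
from h import *
p,r=tool(); d=snapshot("wrist"); print(p)
c0=(.5805,.1)
for dz in(.014,.0158,.018): print(dz,rimfit(d,c0,p[2]+dz,28,32),rimfit(d,c0,p[2]+dz,24.5,28.5))
```

```text
[0.57900573 0.09969882 0.15962268]
0.014 (array([580.2, 101.2]), np.float64(30.1), 607) (array([580.7,  96.1]), np.float64(26.9), 791)
0.0158 (array([580.5,  98.7]), np.float64(30.7), 559) (array([580.6,  97.3]), np.float64(26.5), 795)
0.018 (array([580.4, 100.6]), np.float64(30.5), 691) (array([580.6,  98.7]), np.float64(26.1), 772)
```

Emit:
carry_out([
  [[-0.5, -4, 0], 0],
  [[-0.5, -8, 0], 0],
  [[-0.5, -12, 0], 0],
  [[-0.5, -12, 0], 0],
  [[-0.5, -12, 2], 0],
  [[-0.5, -12, 5], 0],
  [[-0.5, -12, 6.7], 0],
  [[-0.5, -12, 6.7], 0],
  [[-0.5, -12, 6.7], 0],
  [[-0.5, -12, 6.7], 0],
  [[-0.5, -12, 6.7], 0],
  [[-0.5, -12, 6.7], 0],
])

```text
time_s: 8.6
ee_pos: [0.4607, 0.0945, 0.0949]
orientation: [0.707, 0.708, 0.001, 0.001]
wrist_force: [-0.5, 0.8, -0.6]
width: 0.0591
grasp_force: 44.0
```

Run:
```python
from h import *
p,r=tool(); print(p,r.as_matrix()[2].round(4))
d=snapshot("wrist"); cv2.imwrite("pics/w3.png",d["image"][200:,120:520,::-1])
c0=(.459,.094); print(rimfit(d,c0,p[2]+.0158,28,32),rimfit(d,c0,p[2]+.0158,24.5,28.5), hull_ring(d,"blue",p[2]+.0158))
```

```text
[0.4606726  0.09454806 0.09493329] [-0.      0.0031 -1.    ]
(array([459.3,  94.5]), np.float64(30.0), 540) (array([458.,  94.]), np.float64(26.4), 656) ((0.46203720569610596, 0.09468276053667068, 0.03235626965761185), ((462.4271545410156, 94.47152709960938), (60.51181411743164, 64.74685668945312), 2.1806724071502686))
```

View pics/w3.png

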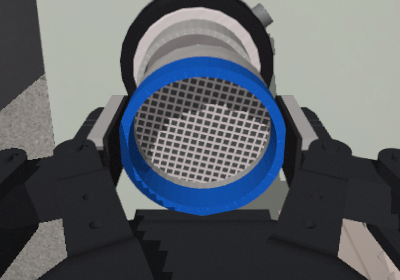

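Blue is directly over the housing. The housing spans columns 242–392 and the blue rim 241–406 in the full image. I'll compare the two centres in x.

Run:
```python
from h import *
d=snapshot("wrist"); g=d["image"].max(2); b=mask(d["image"],"blue")
for v in (235,245,255,265,275,285):
    xs=np.nonzero(g[v,200:430]<70)[0]+200
    X=[ray(d,(x,v),.03)[0] for x in(xs[0],xs[-1])]; print(v,xs[0],xs[-1],np.round(X,4),np.mean(X).round(4))
for v in (310,330,350,370):
    xs=np.nonzero(b[v])[0]; X=[ray(d,(x,v),.1107)[0] for x in(xs[0],xs[-1])]; print(v,np.round(X,4),np.mean(X).round(4))
print(d["intrinsics"][0,2])
```

```text
235 247 388 [0.4205 0.4991] 0.4598
245 243 391 [0.4179 0.501 ] 0.4595
255 241 393 [0.4164 0.5025] 0.4595
265 241 393 [0.4161 0.5028] 0.4595
275 242 392 [0.4163 0.5026] 0.4594
285 245 389 [0.4176 0.5012] 0.4594
310 [0.4352 0.489 ] 0.4621
330 [0.4325 0.4917] 0.4621
350 [0.4324 0.4919] 0.4621
370 [0.434  0.4906] 0.4623
322.0179289121724
```

Emit:
carry_out([
  [[0, -0.25, 0], 0],
  [[0, -0.25, 0.5], 0],
  [[0, -0.25, 1], 0],
  [[0, -0.25, 1.4], 0],
  [[0, -0.25, 1.7], 0],
  [[0, -0.25, 1.9], 0],
  [[0, -0.25, 2.1], 0],
  [[0, -0.25, 2.2], 0],
  [[0, -0.25, 2.3], 0],
  [[0, -0.25, 2.4], 0],
  [[0, -0.25, 2.5], 0],
  [[0, -0.25, 2.5], 0],
])

```text
time_s: 9.7
ee_pos: [0.4571, 0.0946, 0.0701]
orientation: [0.707, 0.708, -0.001, -0.0]
wrist_force: [-5.6, -0.8, 10.2]
width: 0.0593
grasp_force: 45.0
```

Emit:
carry_out([
  [[0, 0, 0], 0],
  [[0, 0, 0], 0],
  [[0, 0, 0], 0],
])

```text
time_s: 9.95
ee_pos: [0.457, 0.0946, 0.0701]
orientation: [0.707, 0.708, -0.0, -0.0]
wrist_force: [-5.5, 0.0, 9.6]
width: 0.059
grasp_force: 45.0
```

Emit:
carry_out([
  [[0, -0.05, 0], 0],
  [[0, -0.05, 0], 0],
  [[0, -0.05, 0], 0],
  [[0, -0.05, 0], 0],
  [[0, -0.05, 0], 0],
  [[0, -0.05, 0], 0],
], jaw=1)

```text
time_s: 10.45
ee_pos: [0.4563, 0.0945, 0.0681]
orientation: [0.707, 0.708, -0.0, -0.0]
wrist_force: [0.6, -0.2, -0.1]
width: 0.0851
grasp_force: 0.0
```

Emit:
carry_out([
  [[0, 0, -3], 0],
  [[0, 0, -6], 0],
  [[0, 0, -9], 0],
  [[0, 0, -9], 0],
  [[0, 0, -9], 0],
  [[0, 0, -9], 0],
  [[0, 0, -9], 0],
])

```text
time_s: 11.03
ee_pos: [0.4552, 0.0945, 0.1567]
orientation: [0.707, 0.708, -0.001, -0.001]
wrist_force: [0.2, 0.2, -0.6]
width: 0.0855
grasp_force: 0.0
```

Run:
```python
from h import *
p,r=tool(); print(p)
d=snapshot("wrist"); cv2.imwrite("pics/w4.png",d["image"][:,:,::-1])
for z in(.086,.089): print(z,rimfit(d,(.459,.094),z,28,32),rimfit(d,(.459,.094),z,24.5,28.5),np.round(hull_ring(d,"blue",z)[1][0],1))
for c in("yellow","red"): print(c,rimfit(d,(.583,.366 if c=="yellow" else .225),.038,28,32))
```

```text
[0.45524872 0.09453547 0.15669026]
0.086 (array([458.8,  94. ]), np.float64(31.0), 399) (array([459. ,  92.4]), np.float64(26.2), 437) [459.  94.]
0.089 (array([458.8,  95.1]), np.float64(30.5), 410) (array([458.9,  93.6]), np.float64(26.0), 391) [458.9  95. ]Traceback (most recent call last):
  File "<stdin>", line 5, in <module>
  File "h.py", line 41, in rimfit
    rr=np.hypot(*(P-c).T); s=(rr>r0)&(rr<r1); Q=P[s]
                  ~^~
ValueError: operands could not be broadcast together with shapes (0,) (2,)
```

View pics/w4.png

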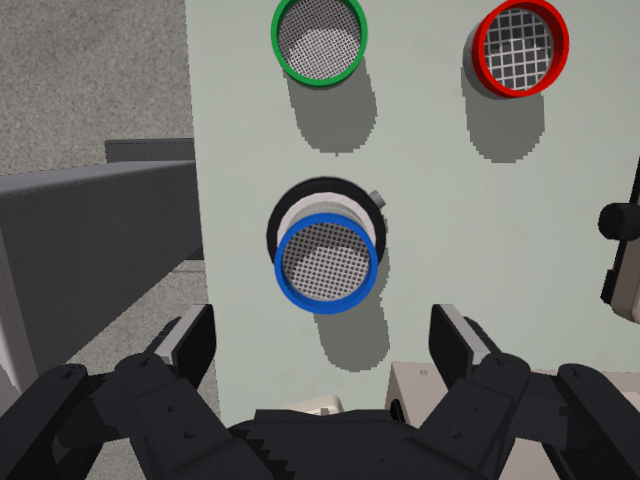

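Blue sits level in the pan, with its rim at (326,263). Contact came at exactly the seated height. Next is yellow.

Emit:
carry_out([
  [[27.1, 12.6, 0], 0],
  [[27.1, 12.6, 0], 0],
  [[27.1, 12.6, 0], 0],
  [[27.1, 12.6, 0], 0],
  [[27.1, 12.6, 0], 0],
  [[27.1, 12.6, 0], 0],
  [[27.1, 12.6, 0], 0],
  [[27.1, 12.6, 0], 0],
  [[27.1, 12.6, 3], 0],
  [[27.1, 12.6, 3], 0],
  [[27.1, 12.6, 3], 0],
  [[27.1, 12.6, 3], 0],
])

```text
time_s: 12.08
ee_pos: [0.5814, 0.3648, 0.1275]
orientation: [0.707, 0.707, -0.001, -0.0]
wrist_force: [0.9, -0.5, 0.9]
width: 0.0851
grasp_force: 0.0
```

Emit:
carry_out([
  [[0, 0, 0], 0],
  [[0, 0, 0], 0],
  [[0, 0, 0], 0],
])

```text
time_s: 12.33
ee_pos: [0.5826, 0.3655, 0.1299]
orientation: [0.707, 0.707, 0.001, 0.0]
wrist_force: [0.8, 0.4, -0.3]
width: 0.0854
grasp_force: 0.0
```

Run:
```python
from h import *
p,r=tool(); print(p,r.as_matrix().round(3)[0])
d=snapshot("wrist"); print(np.round(hull_ring(d,"yellow",.038,(200,100,450,450))[1],1),rimfit(d,(.583,.366),.038,28,32))
```

```text
[0.58264817 0.36546426 0.12988841] [-0.001  1.     0.002]Traceback (most recent call last):
  File "<stdin>", line 3, in <module>
    return _wrapfunc(a, 'round', decimals=decimals, out=out)
    return _wrapit(obj, method, *args, **kwds)
    conv = _array_converter(obj)
ValueError: setting an array element with a sequence. The requested array has an inhomogeneous shape after 1 dimensions. The detected shape was (3,) + inhomogeneous part.
```

Run:
```python
from h import *
d=snapshot("wrist"); print(hull_ring(d,"yellow",.038,(200,100,450,450)),rimfit(d,(.583,.366),.038,28,32))
```

```text
((0.5835200548171997, 0.3682359457015991, 0.03148358315229416), ((583.40966796875, 368.091552734375), (60.61176681518555, 62.79313278198242), 1.4474085569381714)) (array([583.2, 367.8]), np.float64(30.8), 243)
```

Emit:
carry_out([
  [[0.3, -0.1, 0], 0],
  [[0.3, -0.1, 4], 0],
  [[0.3, -0.1, 7], 0],
  [[0.3, -0.1, 9], 0],
  [[0.3, -0.1, 10], 0],
  [[0.3, -0.1, 10.5], 0],
  [[0.3, -0.1, 10.5], 0],
  [[0.3, -0.1, 10.5], 0],
])

```text
time_s: 13.1
ee_pos: [0.5821, 0.3692, 0.0249]
orientation: [0.707, 0.708, 0.001, 0.0]
wrist_force: [-0.1, -0.6, -0.6]
width: 0.0853
grasp_force: 0.0
```

Emit:
carry_out([
  [[-0.06, 0, 0.2], 0],
  [[-0.06, 0, 0.25], 0],
  [[-0.06, 0, 0.25], 0],
  [[-0.06, 0, 0.25], 0],
  [[-0.06, 0, 0.25], 0],
  [[-0.06, 0, 0.25], 0],
  [[-0.06, 0, 0.25], 0],
  [[-0.06, 0, 0.25], 0],
  [[-0.06, 0, 0.25], 0],
  [[-0.06, 0, 0.25], 0],
], jaw=0.4)

```text
time_s: 13.93
ee_pos: [0.5823, 0.3686, 0.0228]
orientation: [0.707, 0.708, 0.001, 0.001]
wrist_force: [0.3, 0.0, 5.9]
width: 0.0587
grasp_force: 43.7
```

Emit:
carry_out([
  [[0, 0, -5], 0],
  [[0, 0, -10], 0],
  [[0, 0, -14], 0],
  [[0, 0, -14], 0],
  [[0, 0, -14], 0],
  [[0, 0, -14], 0],
  [[0, 0, -14], 0],
  [[0, 0, -14], 0],
])

```text
time_s: 14.6
ee_pos: [0.5792, 0.3672, 0.1569]
orientation: [0.707, 0.708, -0.003, -0.001]
wrist_force: [-0.4, -0.3, -2.7]
width: 0.0589
grasp_force: 44.0
```

Emit:
carry_out([
  [[-27.4, -12.4, 0], 0],
  [[-27.4, -12.4, 0], 0],
  [[-27.4, -12.4, 0], 0],
  [[-27.4, -12.4, 0], 0],
  [[-27.4, -12.4, 0], 0],
  [[-27.4, -12.4, 0], 0],
  [[-27.4, -12.4, 0], 0],
  [[-27.4, -12.4, 0], 0],
  [[-27.4, -12.4, 0], 0],
  [[-27.4, -12.4, 0], 0],
  [[-27.4, -12.4, 0], 0],
  [[-27.4, -12.4, 0], 0],
])

```text
time_s: 15.6
ee_pos: [0.4578, 0.095, 0.1605]
orientation: [0.706, 0.708, -0.0, -0.0]
wrist_force: [-0.4, -0.1, -0.7]
width: 0.0592
grasp_force: 44.0
```

```bash
cat > chk.py <<'E'
import sys
from h import *
up,zu,lo,zl=sys.argv[1],float(sys.argv[2]),sys.argv[3],float(sys.argv[4])
p,r=tool(); d=snapshot("wrist"); print(p,manip.read_state()["width"])
def rows(c,z,lab):
    m=mask(d["image"],c); m[:, :225]=0; m[:,420:]=0; n,l,st,_=cv2.connectedComponentsWithStats(m); i=1+np.argmax(st[1:,4]); m=l==i
    vs=np.nonzero(m.any(1))[0]; L=[]
    for v in range(vs[0],vs[-1]):
        xs=np.nonzero(m[v])[0]; a,b=[ray(d,(x,v),z) for x in(xs[0],xs[-1])]; L.append((b[0]-a[0],(a[0]+b[0])/2,a[1]))
    L=np.array(L); k=np.argsort(-L[:,0])[:20]; print(lab,"x",np.median(L[k,1]).round(4),"maxw",L[k[0],0].round(4),"far y",ray(d,(320,vs[0]),z)[1].round(4))
    print("   hull",np.round(hull_ring(d,c,z,(225,0,420,480))[1][0],1))
rows(up,p[2]+zu,"held"); rows(lo,zl,"stack")
cv2.imwrite(f"pics/chk_{up}.png",d["image"][:,:,::-1])
E
python3 chk.py yellow .0158 blue .086
```

```text
[0.4577664  0.0949595  0.16050532] 0.05866266139290629
held x 0.4595 maxw 0.0593 far y 0.1279
   hull [459.5  95.7]
stack x 0.4588 maxw 0.0609 far y 0.1255
   hull [459.1  92.8]
```

Emit:
carry_out([
  [[-0.13, -0.06, 1], 0],
  [[-0.13, -0.06, 3], 0],
  [[-0.13, -0.06, 4.5], 0],
  [[-0.13, -0.06, 4.5], 0],
  [[-0.13, -0.06, 4.5], 0],
  [[-0.13, -0.06, 4.5], 0],
  [[-0.13, -0.06, 4.5], 0],
  [[-0.13, -0.06, 4.5], 0],
])

```text
time_s: 16.32
ee_pos: [0.4576, 0.0927, 0.117]
orientation: [0.707, 0.708, 0.001, 0.001]
wrist_force: [-0.6, -0.4, -0.8]
width: 0.0585
grasp_force: 43.9
```

```bash
python3 chk.py yellow .0152 blue .086
```

```text
[0.45764565 0.09270616 0.11697628] 0.058669371562074864
held x 0.4593 maxw 0.0595 far y 0.1255
   hull [459.4  93.2]
stack x 0.4589 maxw 0.0591 far y 0.1259
   hull [459.   91.8]
```

View pics/chk_yellow.png

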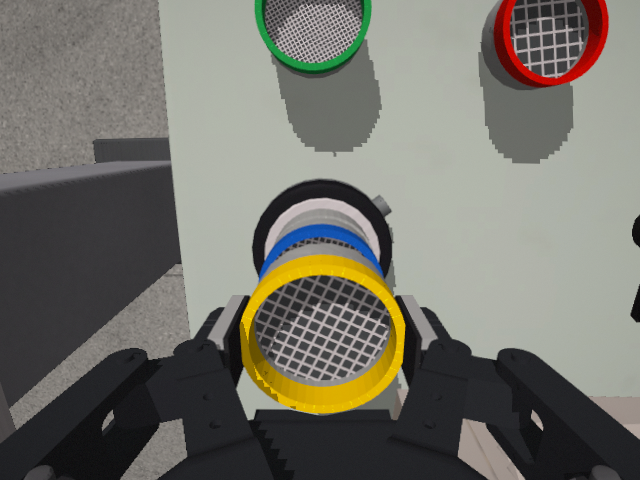

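Yellow hangs level, concentric with blue in x (both near column 322). I'll lower it with a small correction.

Emit:
carry_out([
  [[0.06, -0.03, 0.3], 0],
  [[0.06, -0.03, 0.6], 0],
  [[0.06, -0.03, 0.8], 0],
  [[0.06, -0.03, 1.0], 0],
  [[0.06, -0.03, 1.15], 0],
  [[0.06, -0.03, 1.3], 0],
  [[0.06, -0.03, 1.4], 0],
  [[0.06, -0.03, 1.5], 0],
  [[0.06, -0.03, 1.6], 0],
  [[0.06, -0.03, 1.65], 0],
  [[0.06, -0.03, 1.7], 0],
  [[0.06, -0.03, 1.7], 0],
])

```text
time_s: 17.37
ee_pos: [0.4566, 0.0933, 0.1006]
orientation: [0.707, 0.708, -0.001, -0.0]
wrist_force: [-5.1, -0.1, 9.9]
width: 0.059
grasp_force: 45.1
```

Emit:
carry_out([
  [[0, 0, 0], 0],
  [[0, 0, 0], 0],
  [[0, 0, 0], 0],
])

```text
time_s: 17.62
ee_pos: [0.4567, 0.0933, 0.1006]
orientation: [0.707, 0.708, -0.0, -0.0]
wrist_force: [-4.5, -0.6, 8.8]
width: 0.0588
grasp_force: 45.1
```

Contact came at 0.1006 against an expected 0.1008, so it is seated. Release and go up, heading for red.

Emit:
carry_out([
  [[0, -0.05, 0], 0],
  [[0, -0.05, 0], 0],
  [[0, -0.05, 0], 0],
  [[0, -0.05, 0], 0],
  [[0, -0.05, 0], 0],
  [[0, -0.05, 0], 0],
], jaw=1)

```text
time_s: 18.12
ee_pos: [0.4559, 0.0932, 0.0986]
orientation: [0.707, 0.708, -0.0, -0.0]
wrist_force: [-0.9, -0.1, 0.2]
width: 0.0849
grasp_force: 0.0
```

Emit:
carry_out([
  [[0, 0, -3], 0],
  [[0, 0, -6], 0],
  [[0, 0, -8], 0],
  [[0, 0, -8], 0],
  [[0, 0, -8], 0],
  [[0, 0, -8], 0],
  [[0, 0, -8], 0],
  [[0, 0, -8], 0],
])

```text
time_s: 18.78
ee_pos: [0.455, 0.0932, 0.1771]
orientation: [0.707, 0.708, -0.001, -0.001]
wrist_force: [0.2, 0.5, 0.8]
width: 0.0857
grasp_force: 0.0
```

Run:
```python
from h import *
p,r=tool(); d=snapshot("wrist"); cv2.imwrite("pics/w5.png",d["image"][:,:,::-1]); print(p)
for z in(.113,.116,.119): print(hull_ring(d,"yellow",z,(225,0,420,480)))
```

```text
[0.45495291 0.093247   0.17709155]
((0.4588191509246826, 0.0923604890704155, 0.03222066909074783), ((458.50897216796875, 92.09288024902344), (61.81302261352539, 64.21714782714844), 3.9013843536376953))
((0.4587903320789337, 0.09343361109495163, 0.031728215515613556), ((458.48486328125, 93.17009735107422), (60.8653564453125, 63.232635498046875), 3.9013655185699463))
((0.45876145362854004, 0.09450674802064896, 0.031235789880156517), ((458.46075439453125, 94.247314453125), (59.917701721191406, 62.248111724853516), 3.9014790058135986))
```

View pics/w5.png

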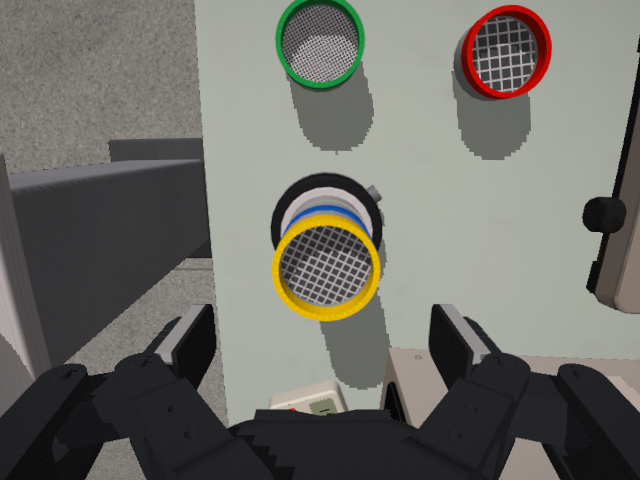

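Emit:
carry_out([
  [[13.1, 12.7, 0], 0],
  [[13.1, 12.7, 0], 0],
  [[13.1, 12.7, 0], 0],
  [[13.1, 12.7, 0], 0],
  [[13.1, 12.7, 0], 0],
  [[13.1, 12.7, 5], 0],
  [[13.1, 12.7, 5], 0],
  [[13.1, 12.7, 5], 0],
  [[13.1, 12.7, 5], 0],
  [[13.1, 12.7, 5], 0],
  [[13.1, 12.7, 5], 0],
  [[13.1, 12.7, 5], 0],
])

```text
time_s: 19.83
ee_pos: [0.5837, 0.2243, 0.1309]
orientation: [0.707, 0.707, 0.001, 0.001]
wrist_force: [-0.0, 0.6, -0.3]
width: 0.0852
grasp_force: 0.0
```

Run:
```python
from h import *
p,r=tool(); print(p)
d=snapshot("wrist"); print(hull_ring(d,"red",.038,(200,60,450,450)),rimfit(d,(.585,.226),.038,28,32))
```

```text
[0.58369723 0.22425361 0.13092717]
((0.586071789264679, 0.22629503905773163, 0.03138064220547676), ((586.0084838867188, 226.0355682373047), (60.45783996582031, 62.655128479003906), 4.644237041473389)) (array([586. , 226.2]), np.float64(30.7), 345)
```

Yellow is level on blue, rim at (328,268). Now descend on red.

Emit:
carry_out([
  [[0.18, 0, 0], 0],
  [[0.18, 0, 4], 0],
  [[0.18, 0, 7], 0],
  [[0.18, 0, 9], 0],
  [[0.18, 0, 10], 0],
  [[0.18, 0, 10.8], 0],
  [[0.18, 0, 10.8], 0],
  [[0.18, 0, 10.8], 0],
  [[0.18, 0, 10.8], 0],
])

```text
time_s: 20.63
ee_pos: [0.5843, 0.2265, 0.0227]
orientation: [0.707, 0.708, 0.001, 0.001]
wrist_force: [-0.4, -0.0, -0.3]
width: 0.0858
grasp_force: 0.0
```

Emit:
carry_out([
  [[0, 0, 0], 0],
  [[0, 0, 0], 0],
  [[0, 0, 0], 0],
  [[0, 0, 0], 0],
  [[0, 0, 0], 0],
  [[0, 0, 0], 0],
  [[0, 0, 0], 0],
  [[0, 0, 0], 0],
  [[0, 0, 0], 0],
], jaw=0.4)

```text
time_s: 21.38
ee_pos: [0.584, 0.2265, 0.0227]
orientation: [0.707, 0.708, 0.001, 0.001]
wrist_force: [-0.3, 0.2, 5.3]
width: 0.0593
grasp_force: 43.6
```

Emit:
carry_out([
  [[0, 0, -5], 0],
  [[0, 0, -10], 0],
  [[0, 0, -15], 0],
  [[0, 0, -15.5], 0],
  [[0, 0, -15.5], 0],
  [[0, 0, -15.5], 0],
  [[0, 0, -15.5], 0],
  [[0, 0, -15.5], 0],
])

```text
time_s: 22.05
ee_pos: [0.5812, 0.2258, 0.1731]
orientation: [0.707, 0.708, -0.002, -0.001]
wrist_force: [-0.6, -0.4, -0.6]
width: 0.0589
grasp_force: 43.9
```

Emit:
carry_out([
  [[-13.3, -12.6, 0], 0],
  [[-13.3, -12.6, 0], 0],
  [[-13.3, -12.6, 0], 0],
  [[-13.3, -12.6, 0], 0],
  [[-13.3, -12.6, 0], 0],
  [[-13.3, -12.6, 2], 0],
  [[-13.3, -12.6, 2.6], 0],
  [[-13.3, -12.6, 2.6], 0],
  [[-13.3, -12.6, 2.6], 0],
  [[-13.3, -12.6, 2.6], 0],
  [[-13.3, -12.6, 2.6], 0],
])

```text
time_s: 22.97
ee_pos: [0.4576, 0.0934, 0.1503]
orientation: [0.706, 0.708, 0.0, 0.0]
wrist_force: [0.7, -0.4, -0.3]
width: 0.0594
grasp_force: 43.9
```

```bash
python3 chk.py red .0153 yellow .116
```

```text
[0.45764161 0.09342141 0.15026359] 0.059015135037717714
held x 0.4594 maxw 0.0598 far y 0.1262
   hull [459.4  93.8]
stack x 0.4584 maxw 0.0567 far y 0.1253
   hull [458.5  94. ]
```

Emit:
carry_out([
  [[0, -0.08, 0.4], 0],
  [[0, -0.08, 0.8], 0],
  [[0, -0.08, 1.1], 0],
  [[0, -0.08, 1.3], 0],
  [[0, -0.08, 1.45], 0],
  [[0, -0.08, 1.6], 0],
  [[0, -0.08, 1.7], 0],
  [[0, -0.08, 1.8], 0],
  [[0, -0.08, 1.9], 0],
  [[0, -0.08, 2.0], 0],
  [[0, -0.08, 2.05], 0],
  [[0, -0.08, 2.05], 0],
])

```text
time_s: 24.02
ee_pos: [0.4565, 0.0931, 0.1306]
orientation: [0.707, 0.708, -0.0, 0.0]
wrist_force: [-3.4, 0.2, 5.3]
width: 0.0593
grasp_force: 44.5
```

Emit:
carry_out([
  [[0, 0, 0], 0],
  [[0, 0, 0], 0],
  [[0, 0, 0], 0],
])

```text
time_s: 24.27
ee_pos: [0.4565, 0.0931, 0.1306]
orientation: [0.707, 0.708, -0.0, 0.0]
wrist_force: [-3.4, -0.6, 5.0]
width: 0.0593
grasp_force: 44.5
```

Emit:
carry_out([
  [[0, -0.05, 0], 0],
  [[0, -0.05, 0], 0],
  [[0, -0.05, 0], 0],
  [[0, -0.05, 0], 0],
  [[0, -0.05, 0], 0],
  [[0, -0.05, 0], 0],
], jaw=1)

```text
time_s: 24.77
ee_pos: [0.4556, 0.093, 0.1292]
orientation: [0.707, 0.708, -0.0, -0.0]
wrist_force: [-0.6, -0.3, 0.8]
width: 0.0853
grasp_force: 0.0
```

Emit:
carry_out([
  [[0, 0, -3], 0],
  [[0, 0, -6], 0],
  [[0, 0, -8], 0],
  [[0, 0, -8], 0],
  [[0, 0, -8], 0],
  [[0, 0, -8], 0],
  [[0, 0, -8], 0],
  [[0, 0, -8], 0],
])

```text
time_s: 25.43
ee_pos: [0.4547, 0.093, 0.2076]
orientation: [0.707, 0.708, -0.001, -0.001]
wrist_force: [-0.4, 0.2, 0.1]
width: 0.0855
grasp_force: 0.0
```

Run:
```python
from h import *
p,r=tool(); d=snapshot("wrist"); cv2.imwrite("pics/w6.png",d["image"][:,:,::-1]); print(p)
for z in(.146,.149): print(hull_ring(d,"red",z,(225,150,420,480)))
```

```text
[0.45470032 0.09304645 0.20756749]
((0.4524267911911011, 0.06411714851856232, 0.0610353909432888), ((452.196044921875, 66.1628189086914), (67.67987823486328, 122.62315368652344), 168.2850799560547))
((0.45249325037002563, 0.0656399205327034, 0.06008894741535187), ((452.26605224609375, 67.65381622314453), (66.628662109375, 120.71857452392578), 168.28506469726562))
```

Emit:
carry_out([
  [[26.9, 0.6, 0], 0],
  [[26.9, 0.6, 0], 0],
  [[26.9, 0.6, 0], 0],
  [[26.9, 0.6, 0], 0],
  [[26.9, 0.6, 0], 0],
  [[26.9, 0.6, 0], 0],
  [[26.9, 0.6, 5], 0],
  [[26.9, 0.6, 5], 0],
  [[26.9, 0.6, 5], 0],
  [[26.9, 0.6, 5], 0],
  [[26.9, 0.6, 5], 0],
  [[26.9, 0.6, 5], 0],
])

```text
time_s: 26.48
ee_pos: [0.4626, 0.3615, 0.1613]
orientation: [0.707, 0.707, 0.001, 0.001]
wrist_force: [0.9, -0.1, 0.3]
width: 0.0854
grasp_force: 0.0
```

Run:
```python
from h import *
p,r=tool(); d=snapshot("wrist"); cv2.imwrite("pics/w7.png",d["image"][:,:,::-1]); print(p)
c0=(.4625,.362)
print(dark(d,c0,.046,45,60),rimfit(d,c0,.016,28,32),rimfit(d,c0,.046,10,14))
```

```text
[0.46259232 0.36147003 0.16127975]
((462.61236572265625, 367.45098876953125), (22.994564056396484, 28.466211318969727), 1.3467830419540405) (array([462.1, 365.8]), np.float64(29.6), 258) (array([462.6, 366.6]), np.float64(12.4), 106)
```

View pics/w7.png

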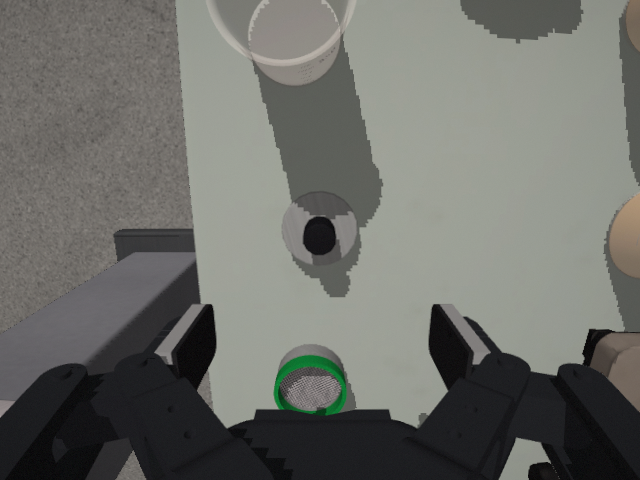

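The lid stands upright, knob at (319,236) and disc centred at (320,229), clear of the beaker. The red mask for the stack check had caught the timer's key, so I'll check red at the next pass. Approaching with the jaws half closed.

Emit:
carry_out([
  [[0.45, -0.18, 0], 0],
  [[0.45, -0.18, 0], 0],
  [[0.45, -0.18, 0], 0],
  [[0.45, -0.18, 3], 0],
  [[0.45, -0.18, 6], 0],
  [[0.45, -0.18, 8.5], 0],
  [[0.45, -0.18, 10], 0],
  [[0.45, -0.18, 11], 0],
  [[0.45, -0.18, 12], 0],
  [[0.45, -0.18, 12.3], 0],
  [[0.45, -0.18, 12.3], 0],
  [[0.45, -0.18, 12.3], 0],
], jaw=0.5)

```text
time_s: 27.53
ee_pos: [0.4603, 0.367, 0.0373]
orientation: [0.707, 0.708, 0.001, 0.0]
wrist_force: [0.3, 0.4, -0.4]
width: 0.0429
grasp_force: 0.0
```

Emit:
carry_out([
  [[-0.05, 0.04, 0], 0],
  [[-0.05, 0.04, 0], 0],
  [[-0.05, 0.04, 0.1], 0],
  [[-0.05, 0.04, 0.1], 0],
  [[-0.05, 0.04, 0.1], 0],
  [[-0.05, 0.04, 0.1], 0],
  [[-0.05, 0.04, 0.1], 0],
  [[-0.05, 0.04, 0.1], 0],
  [[-0.05, 0.04, 0.1], 0],
], jaw=0.1)

```text
time_s: 28.28
ee_pos: [0.461, 0.3666, 0.0378]
orientation: [0.707, 0.708, 0.001, 0.0]
wrist_force: [-2.4, -0.9, 7.8]
width: 0.0225
grasp_force: 40.0
```

Run:
```python
from h import *
p,r=tool(); d=snapshot("wrist"); cv2.imwrite("pics/w8.png",d["image"][180:,120:520,::-1]); print(p)
```

```text
[0.46096627 0.36657801 0.03781211]
```

View pics/w8.png

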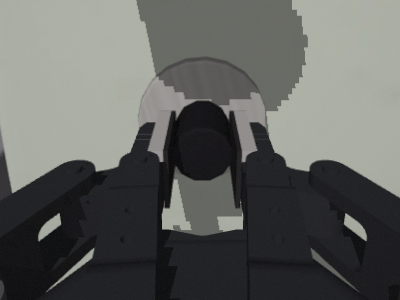

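The knob is held squarely between the pads and the lid disc looks level. I'll lift and carry it over the stack.

Emit:
carry_out([
  [[0, 0, -4], 0],
  [[0, 0, -8], 0],
  [[0, 0, -12], 0],
  [[0, 0, -16], 0],
  [[0, 0, -17], 0],
  [[0, 0, -17], 0],
  [[0, 0, -17], 0],
  [[0, 0, -17], 0],
  [[0, 0, -17], 0],
])

```text
time_s: 29.08
ee_pos: [0.4584, 0.3651, 0.2018]
orientation: [0.707, 0.707, -0.003, -0.001]
wrist_force: [0.1, -0.2, -1.3]
width: 0.0223
grasp_force: 39.8
```

Emit:
carry_out([
  [[-27.3, -0.35, 0], 0],
  [[-27.3, -0.35, 0], 0],
  [[-27.3, -0.35, 0], 0],
  [[-27.3, -0.35, 0], 0],
  [[-27.3, -0.35, 0], 0],
  [[-27.3, -0.35, 0], 0],
  [[-27.3, -0.35, 0], 0],
  [[-27.3, -0.35, 0], 0],
  [[-27.3, -0.35, 0.8], 0],
  [[-27.3, -0.35, 0.8], 0],
  [[-27.3, -0.35, 0.8], 0],
  [[-27.3, -0.35, 0.8], 0],
])

```text
time_s: 30.08
ee_pos: [0.4563, 0.094, 0.1964]
orientation: [0.706, 0.708, -0.001, -0.001]
wrist_force: [-0.6, 0.2, -1.2]
width: 0.0226
grasp_force: 39.7
```

Run:
```python
from h import *
p,r=tool(); s=manip.read_state(); d=snapshot("wrist"); cv2.imwrite("pics/w9.png",d["image"][:,:,::-1]); print(p,s["width"],s["grasp_force"])
m=mask(d["image"],"red"); ys,xs=np.nonzero(m[:,240:400]); print(xs.min()+240,xs.max()+240,ys.min(),ys.max())
zd=p[2]-.0378+.016
for c0 in((.4585,.094),): print(rimfit(d,c0,zd,28.5,32))
for v in range(ys.min()+8,ys.max(),12):
    x=np.nonzero(m[v,240:400])[0]+240; a=[ray(d,(q,v),.146) for q in(x[0],x[-1])]; print(v,a[0].round(4)[:2],a[1].round(4)[:2])
```

```text
[0.4563014  0.09404606 0.19638224] 0.02263138000261365 39.7472208738327
268 378 221 408
(array([458. ,  94.3]), np.float64(29.9), 511)
229 [0.4429 0.1202] [0.4737 0.1203]
241 [0.4361 0.1138] [0.4801 0.114 ]
253 [0.4322 0.1073] [0.4845 0.1075]
265 [0.4293 0.1006] [0.487  0.1009]Traceback (most recent call last):
  File "<stdin>", line 7, in <module>
IndexError: index 0 is out of bounds for axis 0 with size 0
```

View pics/w9.png

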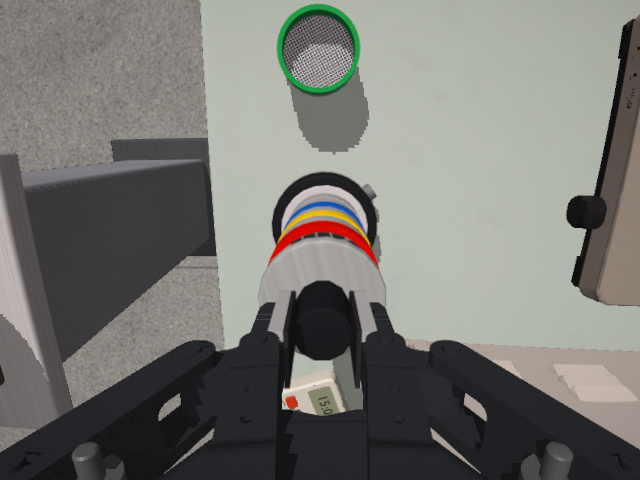

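The lid hangs level over the stack. The blue, yellow and red bands are concentric at column 323, and the lid matches within about 0.6 mm. Lowering now.

Emit:
carry_out([
  [[-0.06, 0.03, 0.4], 0],
  [[-0.06, 0.03, 0.8], 0],
  [[-0.06, 0.03, 1.1], 0],
  [[-0.06, 0.03, 1.3], 0],
  [[-0.06, 0.03, 1.45], 0],
  [[-0.06, 0.03, 1.6], 0],
  [[-0.06, 0.03, 1.7], 0],
  [[-0.06, 0.03, 1.8], 0],
  [[-0.06, 0.03, 1.9], 0],
  [[-0.06, 0.03, 2.0], 0],
  [[-0.06, 0.03, 2.1], 0],
  [[-0.06, 0.03, 2.1], 0],
])

```text
time_s: 31.13
ee_pos: [0.457, 0.0924, 0.1761]
orientation: [0.707, 0.707, -0.0, -0.0]
wrist_force: [-0.2, 0.6, -2.0]
width: 0.0218
grasp_force: 39.8
```

Emit:
carry_out([
  [[0, 0, 0], 0],
  [[0, 0, 0], 0],
  [[0, 0, 0], 0],
])

```text
time_s: 31.38
ee_pos: [0.4571, 0.0924, 0.1764]
orientation: [0.707, 0.708, 0.0, 0.0]
wrist_force: [0.6, 0.3, -1.3]
width: 0.0222
grasp_force: 39.8
```

Emit:
carry_out([
  [[0.06, 0, 0], 0],
  [[0.06, 0, 0.1], 0],
  [[0.06, 0, 0.15], 0],
  [[0.06, 0, 0.2], 0],
  [[0.06, 0, 0.2], 0],
  [[0.06, 0, 0.2], 0],
  [[0.06, 0, 0.2], 0],
])

```text
time_s: 31.97
ee_pos: [0.4576, 0.0931, 0.1757]
orientation: [0.707, 0.708, 0.0, 0.0]
wrist_force: [-1.9, -0.2, 5.3]
width: 0.0225
grasp_force: 40.5
```

Emit:
carry_out([
  [[0, 0, 0], 0],
  [[0, 0, 0], 0],
  [[0, 0, 0], 0],
  [[0, 0, 0], 0],
  [[0, 0, 0], 0],
  [[0, 0, 0], 0],
], jaw=0.6)

```text
time_s: 32.47
ee_pos: [0.457, 0.093, 0.1741]
orientation: [0.707, 0.708, -0.0, -0.0]
wrist_force: [-0.8, -0.4, 0.5]
width: 0.0513
grasp_force: 0.0
```

Emit:
carry_out([
  [[0, 0, -3], 0],
  [[0, 0, -6], 0],
  [[0, 0, -9], 0],
  [[0, 0, -12], 0],
  [[0, 0, -12], 0],
  [[15, 6, -12], 0],
  [[15, 6, -12], 0],
  [[15, 6, -12], 0],
  [[15, 6, -12], 0],
  [[15, 6, -12], 0],
  [[15, 6, -12], 0],
  [[15, 6, -12], 0],
])

```text
time_s: 33.47
ee_pos: [0.5166, 0.2429, 0.2935]
orientation: [0.707, 0.708, -0.001, -0.0]
wrist_force: [-0.8, -0.1, -0.2]
width: 0.0514
grasp_force: 0.0
```

Run:
```python
from h import *
p,r=tool(); print(p)
t=snapshot("scene"); cv2.imwrite("pics/f.png",cv2.resize(t["image"][130:310,260:460,::-1],None,fx=3,fy=3,interpolation=cv2.INTER_CUBIC))
```

```text
[0.51655404 0.24290081 0.29349924]
```

View pics/f.png

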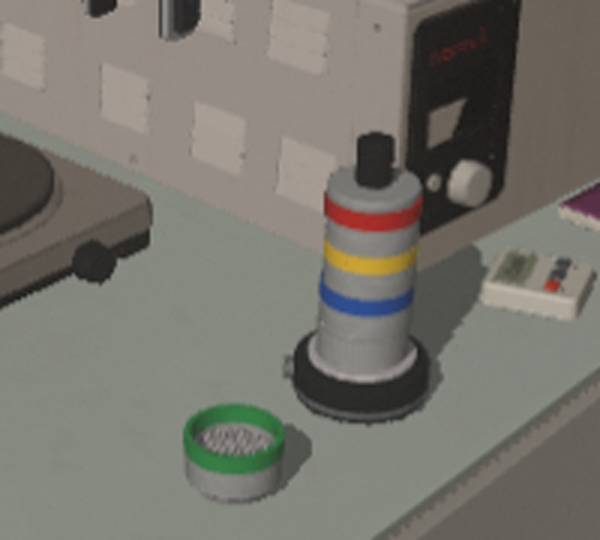

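The final view shows the full stack straight and seated without gaps: pan, blue, yellow, red and lid, with the knob at crop (375,158). The green sieve and timer are untouched.

```bash
python3 -c "
from cell import job_done; print(job_done())"
```

```text
the job is handed in; nothing more can be done
None
```

The job is handed in: the blue, yellow and red sieves and the lid are stacked on the shaker pan and released; the final picture shows the stack straight and without gaps, though the hand-in call gave no verdict.

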